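Check in three samples in order

ROBOT

A 6-joint arm with a two-finger parallel gripper is mounted at the origin on a cart in front of the work surface, level with it; the furniture and walls round the work are solid. World frame = base frame: x ahead of the robot, y to its left, z up, the work surface at z = 0. Lengths are in mm, angles in degrees, forces in N, time in s.
With the tool pointing down it reaches from about 350 to 850 mm from the base axis. Payload 8.1 kg.
Tool frame: the origin (TCP) lies midway between the tips of the shut fingers; the grasp point (between the pads) lies 19 mm behind it; z points along the fingers, y is the line along which they close (so a half turn about z gives the same grasp; the last joint's range is limited). The gripper opens to 85 mm and grips with 20 to 120 N. Pads are 22 mm wide; open, the fingers measure 114 mm over their backs; the gripper's body (76 mm by 85 mm) begins 54 mm behind the grasp point. The pads swing forward as they close: fully open they stand 13 mm farther back than shut.
Start: joints at [59.908, 7.471, 85.268, -0, 87.261, -4.893], TCP at [255.435, 542.916, 231.292] pointing down, gripper open.
Joint ranges: [-169.43, 169.43], [-51.17, 129.36], [1.28, 143.12], [-76.62, 256.62], [0, 156.53], [-152.29, 152.29]. Speed limits (degrees/s): [136.94, 136.94, 159.86, 180, 180, 180].

INTERFACE

Orientations are given as [roll, pitch, yaw] about the fixed x, y, z axes, in that order (R = Rz(yaw) Ry(pitch) Rx(roll)).
In Python, from bench import r gives the robot as it stands.
- The arm moves only by the tool apply_moves, never from a script. Its argument "steps" is a list of rows, each a list of 7 numbers: the opening, from -1 (shut) to 1 (fully open), then the shift along the tool's x, y, z in mm, then the turn, a rotation vector about the tool's x, y, z in units of 5 degrees (1.0 is 5 degrees). A call has exactly 8 rows; each row shifts and turns the commanded pose from where the row before left it, along the tool's axes as they then stand; what a row does not reach is not made up. A row lasts 1/10 s, in which the tool goes at most 50 mm and 8.59 degrees, less where a joint would pass 70% of its speed; a pose out of reach is approached as far as the arm can. A call is refused whole if a number of a shift passes 50 or a number of a turn 1, either way. A call with a gripper value outside its range is refused whole. The fingers move at their own pace and stop on an object; "squeeze" is the grip in N (left out, the last holds). Time passes only in rows, so rows that do not move let the fingers close, or fill a call up. It gives the time, the measured TCP pose, the force, the opening and the grip force at its end, in the units of the state.
- r.sense(): the state, without advancing time (a new reading comes with each control period).
- r.snapshot(name): name is "scene" or "top" or "wrist"; returns a dict with "color" (400x640x3 uint8, blue, green, red), "depth" (400x640 float32, mm along the optical axis (not along the pixel's ray), 0 where there is no reading), "mtx" (3x3 intrinsics, pixels), "T" (4x4, takes a point from camera to world coordinates); the wrist camera has in their place "hand_eye" (4x4, takes a point from camera to tool coordinates, whose origin is the TCP and whose axes are the flange's). Camera axes: x right, y down, z forward; pixel columns grow to the right and rows downward; lengths in mm; the calibration is good to about 2 mm. A picture is of the moment at which its call begins: read the wrist's pose just before it.
- r.hand_in(): hands the job in; it is judged then, once.
The state is a dict: "time": time; "joint_pos": joint angles; "qd": joint speeds; "joint_efforts": joint torques, N m; "tool_pos": TCP position; "tcp_rot": TCP orientation; "ft_force": force on the tool from outside, world axes, zero at the start; "wrist_torque": the same for the moment, N m; "finger_gap": finger opening in mm; "grip_force": force on a finger pad.
Only numpy, scipy, OpenCV 4.12 (cv2) and the standard library are available. Lean on these libraries where they do the work, as an engineer would, in place of code of your own. Each camera call takes 0.05 s, during which the arm holds its last target. There are 200 camera calls.

TASK

Each of the three samples on the bench has its own check-off unit standing right in front of it. With your fingertips, gently press the white button in front of the beaker, then the one in front of the screw-cap tube, then the one in front of the petri dish, each fully down, where it stays. Leave the spare unit's button up, and do not lift, knock or shift anything.

Things in the scene. Friction and masses are not known exactly. Their poses are not given: they have to be found in the camera images.
- beaker_unit: Loose check-off unit, all four alike: grey case 64 (x) x 56 (y) x 50 mm high, about 0.5 kg; in the middle of its top one white round push-button, 27 mm across, in a flat aluminium ring 36 mm across, 52 mm above the worktop. Origin: centre of the underside, z up; its -x side faces the robot within 0.2 rad. It stands in front of (robot side of) the open clear beaker.
- beaker_button_top (a point): Centre of the upper face of that unit's white push-button, on the unit's vertical axis. Height above the worktop: 79 mm when up, 67 mm when fully down and let go.
- beaker_button (a joint): How far that push-button is pressed down, in m: 0 up, 0.012 fully down (stop). It slides straight down against an even friction of about 2.5 N and stays where it is left. Its cap is cushioned: it also gives 1 mm per 1.5 N of push, at most 10 mm, and springs back when let go. It starts between 0 and 0.002.
- tube_unit: Loose check-off unit, all four alike: grey case 64 (x) x 56 (y) x 50 mm high, about 0.5 kg; in the middle of its top one white round push-button, 27 mm across, in a flat aluminium ring 36 mm across, 52 mm above the worktop. Origin: centre of the underside, z up; its -x side faces the robot within 0.2 rad. It stands in front of (robot side of) the screw-cap tube.
- tube_button_top (a point): Centre of the upper face of that unit's white push-button, on the unit's vertical axis. Height above the worktop: 79 mm when up, 67 mm when fully down and let go.
- tube_button (a joint): How far that push-button is pressed down, in m: 0 up, 0.012 fully down (stop). It slides straight down against an even friction of about 2.5 N and stays where it is left. Its cap is cushioned: it also gives 1 mm per 1.5 N of push, at most 10 mm, and springs back when let go. It starts between 0 and 0.002.
- petri_unit: Loose check-off unit, all four alike: grey case 64 (x) x 56 (y) x 50 mm high, about 0.5 kg; in the middle of its top one white round push-button, 27 mm across, in a flat aluminium ring 36 mm across, 52 mm above the worktop. Origin: centre of the underside, z up; its -x side faces the robot within 0.2 rad. It stands in front of (robot side of) the petri dish.
- petri_button_top (a point): Centre of the upper face of that unit's white push-button, on the unit's vertical axis. Height above the worktop: 79 mm when up, 67 mm when fully down and let go.
- petri_button (a joint): How far that push-button is pressed down, in m: 0 up, 0.012 fully down (stop). It slides straight down against an even friction of about 2.5 N and stays where it is left. Its cap is cushioned: it also gives 1 mm per 1.5 N of push, at most 10 mm, and springs back when let go. It starts between 0 and 0.002.
- spare_unit: Loose check-off unit, all four alike: grey case 64 (x) x 56 (y) x 50 mm high, about 0.5 kg; in the middle of its top one white round push-button, 27 mm across, in a flat aluminium ring 36 mm across, 52 mm above the worktop. Origin: centre of the underside, z up; its -x side faces the robot within 0.2 rad. The spare one: nothing stands behind it; it is at the far left and must be left up.
- spare_button_top (a point): Centre of the upper face of that unit's white push-button, on the unit's vertical axis. Height above the worktop: 79 mm when up, 67 mm when fully down and let go.
- spare_button (a joint): How far that push-button is pressed down, in m: 0 up, 0.012 fully down (stop). It slides straight down against an even friction of about 2.5 N and stays where it is left. Its cap is cushioned: it also gives 1 mm per 1.5 N of push, at most 10 mm, and springs back when let go. It starts between 0 and 0.002.
- sample_beaker: The clear open beaker, 69 mm across, 85 mm high, loose. Origin: centre of the underside. Its axis stands 85 mm behind (+x of the unit) the middle of its own check-off unit.
- sample_tube: The 50 ml screw-cap tube that stands by itself on the worktop, 35 mm across, 113 mm high, loose, light. Origin: centre of the underside. It stands 85 mm behind its own check-off unit. (The other tubes, in the rack on the right, belong to nothing here.)
- sample_petri: The flat round white petri dish, 63 mm across, 13 mm high, loose, light. Origin: centre of the underside. It lies 85 mm behind its own check-off unit.
- dropper_left: Small dropper bottle, 25 mm across, 67 mm high, loose, standing in the left gap between the three units in use. Origin: centre of the underside. Bystander.
- dropper_right: Small dropper bottle, 25 mm across, 67 mm high, loose, standing in the right gap between the three units in use. Origin: centre of the underside. Bystander.
- lab_timer: Flat white timer, 64 x 64 x 16 mm, loose, left of the three units. Origin: centre of the underside. Bystander. Fixed equipment round the work: a photometer behind it (x over 0.48, y over 0.16 m, 145 mm high in front, 235 mm at the back), a pump box at x over 0.69 m, racked tubes 120 mm high at y below -0.32 m.
There are look-alikes about, which are no part of the job. Several things look just like the sample_tube: the one meant starts farthest to the robot's left.

How it is judged (in metres and radians):
On the way, in this order (a step that is already met when the one before it is completed fails the run):
1. the button in front of the open clear beaker is pressed fully down (value of joint beaker_button above 0.009 m), for 0.1 s.
2. the button in front of the screw-cap tube is pressed fully down (value of joint tube_button above 0.009 m), for 0.1 s.
3. the button in front of the petri dish is pressed fully down (value of joint petri_button above 0.009 m), for 0.1 s.
At the end, for the whole second after the job is handed in: The buttons in front of the beaker, the tube and the petri dish are down (at least 9 of their 12 mm), the spare button is still up (less than 5 mm down), and units, samples, droppers and timer stand upright within 20 mm of where they began (value of joint each of beaker_button, tube_button, petri_button above 0.009 m and value of joint spare_button below 0.005 m and linear speed of each of sample_beaker, sample_tube, sample_petri below 0.02 m/s and distance of each of beaker_unit, tube_unit, petri_unit, spare_unit, sample_beaker, sample_tube, sample_petri, dropper_left, dropper_right, lab_timer from where it was at the start of the episode below 0.02 m and angle between each of beaker_unit, tube_unit, petri_unit, spare_unit, sample_beaker, sample_tube, sample_petri, dropper_left, dropper_right, lab_timer's own z axis and vertical below 0.15 rad); the robot touches nothing.
It fails at once if a button goes down (5 mm) before its turn: the tube's before the beaker's is down, or the petri dish's before the tube's ((value of joint tube_button above 0.005 m and value of joint beaker_button below 0.009 m) or (value of joint petri_button above 0.005 m and value of joint tube_button below 0.009 m)).
It fails at once if the spare button is pressed (5 mm) (value of joint spare_button above 0.005 m).
It fails at once if a check-off unit is pressed hard (over 25 N) (contact force between any of the arm, the fingers and beaker_unit above 25 N or contact force between any of the arm, the fingers and tube_unit above 25 N or contact force between any of the arm, the fingers and petri_unit above 25 N or contact force between any of the arm, the fingers and spare_unit above 25 N).
It fails at once if a unit, sample or bystander is lifted more than 10 mm (height (world z) of any of beaker_unit, tube_unit, petri_unit, spare_unit, sample_beaker, sample_tube, sample_petri, dropper_left, dropper_right, lab_timer above 0.01 m).
It fails at once if a unit, sample or bystander is shifted more than 20 mm or tipped (not (distance of each of beaker_unit, tube_unit, petri_unit, spare_unit, sample_beaker, sample_tube, sample_petri, dropper_left, dropper_right, lab_timer from where it was at the start of the episode below 0.02 m and angle between each of beaker_unit, tube_unit, petri_unit, spare_unit, sample_beaker, sample_tube, sample_petri, dropper_left, dropper_right, lab_timer's own z axis and vertical below 0.15 rad)).
It also fails if it takes over 48 s, if anything falls off the work surface, if the arm or the gripper's body presses on something with over 40 N, if the wrist force passes 120 N, or if a joint passes its speed limit or range.

## Working session

There is one attempt and no reset: what is moved stays moved. The work goes in short steps, Python scripts to look and compute and a tool call to move; the robot and the scene stay as the last step left them, time stands still between calls to the robot, and variables do not carry over. Pictures are saved under pics/ and viewed, at most 10 in all, crops included, and the job is handed in when it is done.

Besides the shell and the picture viewer there is one more tool, called as name(argument=value, ...) on one line, values as JSON. apply_moves: Moves the arm, as the interface text tells. Its arguments: {"type":"object","properties":{"steps":{"type":"array"},"squeeze":{"type":"number"}},"required":["steps"]}

```bash
mkdir -p pics
python3 - <<'E'
from bench import r
import cv2,numpy as np
s=r.sense();print(s['time'],s['tool_pos'],s['tcp_rot'],s['finger_gap'])
for n in("scene","top"):
    d=r.snapshot(n);cv2.imwrite(f"pics/{n}.png",d["color"]);np.savez(f"{n}.npz",**d);print(n,d["T"].round(2).tolist(),d["mtx"].tolist())
E
```

```text
0.0 [255.1443044  542.40732632 230.21053283] [-1.79890123e+02 -8.52369298e-03  1.54800944e+02] 85.68139169379054
scene [[0.65, -0.35, 0.68, -236.83], [-0.76, -0.3, 0.57, -729.14], [0.01, -0.89, -0.46, 617.74], [0.0, 0.0, 0.0, 1.0]] [[434.57671530159104, 0.0, 323.0424054991654], [0.0, 434.57671530159104, 196.64422604448046], [0.0, 0.0, 1.0]]
top [[-0.01, -1.0, 0.03, 529.21], [-1.0, 0.01, -0.01, -26.91], [0.01, -0.03, -1.0, 1511.1], [0.0, 0.0, 0.0, 1.0]] [[472.01810836853326, 0.0, 313.75496273724644], [0.0, 472.01810836853326, 195.9045668556873], [0.0, 0.0, 1.0]]
```

View pics/scene.png

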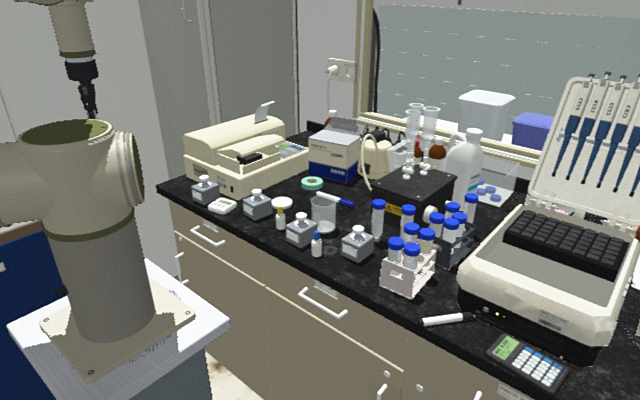

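View pics/top.png

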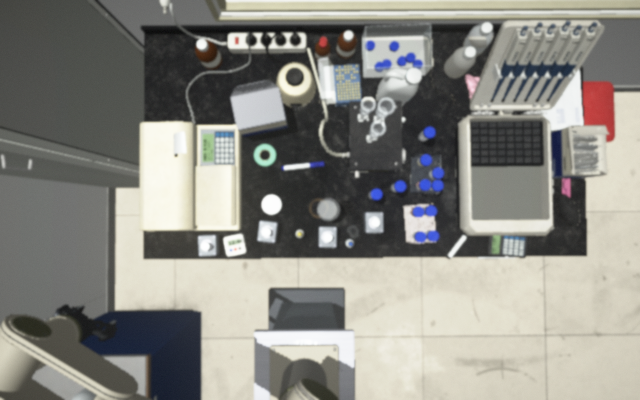

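The scene view shows the unit buttons at about (205,180) spare, (257,193) petri, (301,217) beaker and (358,230) tube. In the top view they are at (207,245), (267,232), (327,237) and (374,222), with droppers at (299,234) and (349,243).

Run:
```python
import cv2,numpy as np
o=[]
for n,b in(("scene",(180,165,390,265)),("top",(190,180,400,265))):
    c=np.load(n+".npz")["color"][b[1]:b[3],b[0]:b[2]];o.append(cv2.resize(c,(800,int(c.shape[0]*800/210)),interpolation=cv2.INTER_NEAREST)[:300 if n=="top" else 400][-300:])
cv2.imwrite("pics/crop.png",np.vstack(o))
t=np.load("top.npz")
K,T,D=t["mtx"],t["T"],t["depth"]
for nm,(u,v) in dict(spare=(207,245),petri=(267,232),beaker=(327,237),tube=(374,222),dl=(299,234),dr=(349,243)).items():
    m=D[v-3:v+4,u-3:u+4];P=[]
    for j in range(v-14,v+15):
        for i in range(u-14,u+15):
            z=D[j,i]
            if z: P.append((T@np.r_[np.linalg.inv(K)@[i,j,1]*z,1])[:3])
    P=np.array(P);c=P[(P[:,2]>68)&(P[:,2]<90)];q=P[(P[:,2]>35)&(P[:,2]<60)]
    print(nm,len(c),c.mean(0).round(1) if len(c) else '',len(q),q.mean(0).round(1) if len(q) else '',P[:,2].max().round(1))
```

```text
spare 64 [431.5 293.2  78.6] 331 [431.8 291.4  49.4] 85.5
petri 62 [472.9 108.9  77.4] 320 [472.9 108.4  50. ] 85.7
beaker 62 [454.6 -76.9  77.8] 325 [455.9 -77.   50.3] 84.2
tube 63 [ 498.6 -221.9   77.5] 310 [ 497.8 -220.    50.3] 87.0
dl 4 [463.1   7.3  69.6] 33 [465.1   8.6  44.2] 71.3
dr 6 [ 435.1 -146.9   69.9] 67 [ 443.7 -126.1   46. ] 71.2
```

View pics/crop.png

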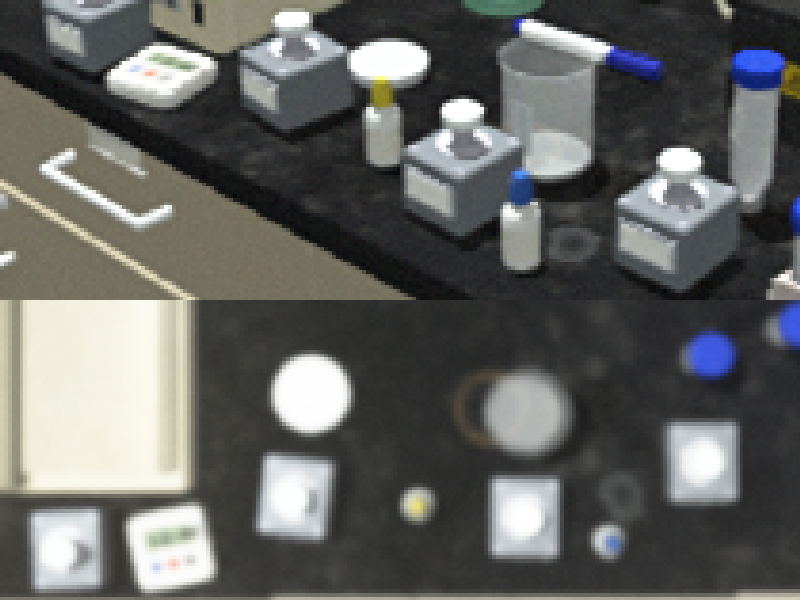

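apply_moves(steps=[[-1,0,0,0,0,0,-1],[-1,0,0,0,0,0,-1],[-1,0,0,0,0,0,-1],[-1,0,0,0,0,0,-1],[-1,0,0,0,0,0,-1],[-1,-10,-40,0,0,0,-0.04],[-1,-10,-40,0,0,0,0],[-1,-10,-40,0,0,0,0]], squeeze=20)

```text
time: 0.9
tool_pos: [285.1, 421.4, 230.4]
tcp_rot: [-179.9, -0.0, -179.9]
ft_force: [1.2, -0.1, 0.0]
finger_gap: -0.0
grip_force: 0.0
```

Run:
```python
from bench import r
import numpy as np
s=r.sense();print(s['time'],s['tool_pos'],s['tcp_rot'],s['finger_gap'],s['joint_pos'],s['ft_force'])
t=np.load("scene.npz")
K,T,D=t["mtx"],t["T"],t["depth"]
v,u=np.mgrid[:400,:640]
X=np.linalg.inv(K)@np.stack([u.ravel(),v.ravel(),np.ones(u.size)])*D.ravel()
W=(T[:3,:3]@X+T[:3,3:]).T[D.ravel()>0]
for n,p in dict(beaker=(455,-77),tube=(498,-221),petri=(473,109)).items():
    m=W[(np.hypot(*(W[:,:2]-p).T)<22)&(W[:,2]>62)&(W[:,2]<95)]
    print(n,len(m),m.mean(0).round(1),((m.max(0)+m.min(0))/2).round(1),np.percentile(m[:,2],[50,90]).round(1))
```

```text
0.9 [285.06807931 421.38202876 230.36586462] [-1.79928035e+02 -4.92221898e-02 -1.79945290e+02] -0.014904515637063945 [ 5.01514565e+01 -6.66612243e+00  9.95682072e+01 -8.41527754e-03
  8.71846971e+01 -3.99028643e+01] [ 1.22263845 -0.11725522  0.04102008]
beaker 82 [447.6 -80.2  75.1] [449.7 -79.5  71.7] [76.8 79.3]
tube 89 [ 490.7 -224.2   75.1] [ 492.8 -222.1   71.4] [76.9 79. ]
petri 62 [466.  105.5  74.3] [466.9 107.4  71.1] [75.8 78.5]
```

apply_moves(steps=[[-1,-10,-42,0,0,0,0],[-1,-10,-42,0,0,0,0],[-1,-10,-42,0,0,0,0],[-1,-10,-42,0,0,0,0],[-1,-15,-42,0,0,0,0],[-1,-15,-42,0,0,0,0],[-1,-15,-42,0,0,0,0],[-1,-15,-42,0,0,0,0]])

```text
time: 1.7
tool_pos: [385.3, 85.1, 231.2]
tcp_rot: [180.0, 0.0, -180.0]
ft_force: [1.6, -0.3, -0.7]
finger_gap: -0.1
grip_force: 0.0
```

apply_moves(steps=[[-1,-15,-40,0,0,0,0],[-1,-15,-40,0,0,0,0],[-1,-15,-40,0,0,0,0],[-1,-15,-35,0,0,0,0],[-1,0,0,0,0,0,0],[-1,0,0,0,0,0,0],[-1,0,0,0,0,0,0],[-1,0,0,0,0,0,0]])

```text
time: 2.5
tool_pos: [445.0, -67.0, 231.2]
tcp_rot: [180.0, -0.0, -179.9]
ft_force: [0.3, 1.0, -0.2]
finger_gap: 0.1
grip_force: 0.0
```

Run:
```python
from bench import r
import cv2,numpy as np
from scipy.spatial.transform import Rotation as R
s=r.sense();d=r.snapshot("wrist");cv2.imwrite("pics/w1.png",d["color"])
print(s['time'],s['tool_pos'],s['tcp_rot'],s['ft_force'])
M=np.eye(4);M[:3,:3]=R.from_euler('xyz',s['tcp_rot'],degrees=True).as_matrix();M[:3,3]=s['tool_pos']
T=M@d["hand_eye"];K=d["mtx"];D=d["depth"]
v,u=np.mgrid[:400,:640]
X=np.linalg.inv(K)@np.stack([u.ravel(),v.ravel(),np.ones(u.size)])*D.ravel()
W=(T[:3,:3]@X+T[:3,3:]).T[D.ravel()>0]
for n,p in dict(beaker=(455,-77),tube=(498,-221),petri=(473,109)).items():
    m=W[(np.hypot(*(W[:,:2]-p).T)<22)&(W[:,2]>70)&(W[:,2]<95)]
    if len(m):print(n,len(m),m.mean(0).round(1),((m.max(0)+m.min(0))/2).round(1),np.median(m[:,2]).round(1))
```

```text
2.5 [445.04977971 -67.03802939 231.24363659] [ 1.79988333e+02 -3.36621409e-03 -1.79908101e+02] [ 0.25715311  0.95705627 -0.20718277]
beaker 471 [449.1 -75.6  78.1] [450.4 -75.9  75.5] 78.5
tube 466 [ 492.6 -218.7   77.3] [ 493.7 -220.1   75.4] 77.9
petri 501 [467.  108.6  77. ] [467.8 110.7  75. ] 77.5
```

View pics/w1.png

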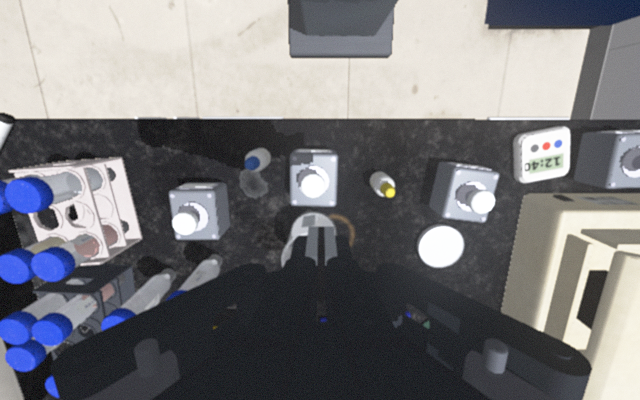

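The wrist view shows the beaker button at (313,182), the tube button at (187,219) and the petri button at (476,200). Positions from the three cameras agree within about 5 mm, and heights of about 78 mm match the text.

apply_moves(steps=[[-1,-7,-9,20,0,0,0],[-1,0,0,30,0,0,0],[-1,0,0,30,0,0,0],[-1,0,0,30,0,0,0],[-1,0,0,20,0,0,0],[-1,0,0,10,0,0,0],[-1,0,0,0,0,0,0],[-1,0,0,0,0,0,0]])

```text
time: 3.35
tool_pos: [452.9, -76.9, 92.3]
tcp_rot: [-180.0, 0.1, -180.0]
ft_force: [0.1, -0.6, -0.0]
finger_gap: 0.1
grip_force: 0.0
```

apply_moves(steps=[[-1,0,0,4,0,0,0],[-1,0,0,4,0,0,0],[-1,0,0,4,0,0,0],[-1,0,0,4,0,0,0],[-1,0,0,3,0,0,0],[-1,0,0,3,0,0,0],[-1,0,0,0,0,0,0],[-1,0,0,0,0,0,0]])

```text
time: 4.15
tool_pos: [452.3, -77.2, 69.3]
tcp_rot: [-180.0, -0.0, -180.0]
ft_force: [0.9, 0.1, 2.0]
finger_gap: 0.1
grip_force: 0.7
```

Force is 2 N, the sliding friction, so the button is moving; I'll press to the stop.

apply_moves(steps=[[-1,0,0,3,0,0,0],[-1,0,0,2,0,0,0],[-1,0,0,2,0,0,0],[-1,0,0,1,0,0,0],[-1,0,0,0,0,0,0],[-1,0,0,0,0,0,0],[-1,0,0,0,0,0,0],[-1,0,0,0,0,0,0]])

```text
time: 4.95
tool_pos: [452.5, -77.2, 61.7]
tcp_rot: [-180.0, 0.0, -180.0]
ft_force: [-2.5, 0.4, 7.9]
finger_gap: -0.0
grip_force: 3.8
```

The force of 7.9 N at z = 61.7 matches the stop (67 mm less 5.3 mm of cushion). Next I raise the tool and go to the tube unit.

apply_moves(steps=[[-1,0,0,-10,0,0,0],[-1,0,0,-25,0,0,0],[-1,0,0,-30,0,0,0],[-1,0,0,-25,0,0,0],[-1,-10,-35,0,0,0,0],[-1,-11,-36,0,0,0,0],[-1,-11,-36,0,0,0,0],[-1,-11,-36,0,0,0,0]])

```text
time: 5.75
tool_pos: [495.3, -221.3, 151.4]
tcp_rot: [180.0, -0.0, -180.0]
ft_force: [0.3, 1.1, 0.2]
finger_gap: -0.3
grip_force: 0.0
```

apply_moves(steps=[[-1,0,0,0,0,0,0],[-1,0,0,25,0,0,0],[-1,0,0,25,0,0,0],[-1,0,0,10,0,0,0],[-1,0,0,0,0,0,0],[-1,0,0,0,0,0,0],[-1,0,0,0,0,0,0],[-1,0,0,0,0,0,0]])

```text
time: 6.55
tool_pos: [496.2, -220.5, 92.8]
tcp_rot: [-179.9, 0.1, -180.0]
ft_force: [0.1, -0.7, 0.5]
finger_gap: -0.2
grip_force: 0.0
```

Run:
```python
from bench import r
import cv2,numpy as np
c=r.snapshot("scene")["color"][165:265,180:390]
cv2.imwrite("pics/c2.png",cv2.resize(c,(798,380),interpolation=cv2.INTER_CUBIC))
```

```text
(no output)
```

View pics/c2.png

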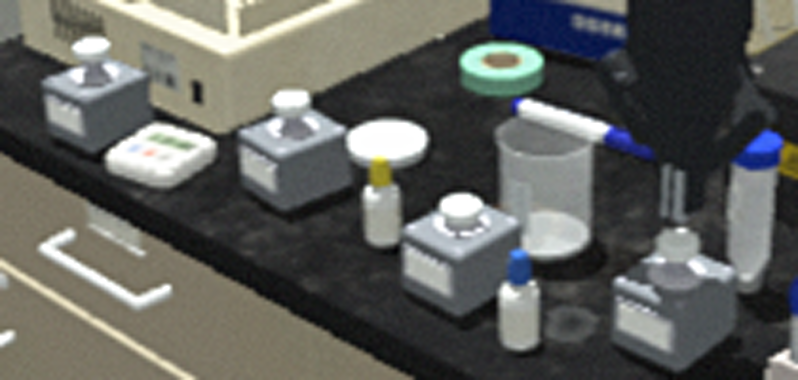

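The beaker button at crop (461,210) is clearly down. The petri button (291,100) and the spare (91,48) are still up, nothing has shifted, and the fingers are over the tube button at (677,235).

apply_moves(steps=[[-1,0,0,5,0,0,0],[-1,0,0,4,0,0,0],[-1,0,0,4,0,0,0],[-1,0,0,4,0,0,0],[-1,0,0,4,0,0,0],[-1,0,0,2,0,0,0],[-1,0,0,0,0,0,0],[-1,0,0,0,0,0,0]])

```text
time: 7.4
tool_pos: [495.2, -220.1, 68.2]
tcp_rot: [180.0, -0.0, -180.0]
ft_force: [-0.4, -0.7, 1.2]
finger_gap: -0.2
grip_force: 0.6
```

apply_moves(steps=[[-1,0,0,3,0,0,0],[-1,0,0,2,0,0,0],[-1,0,0,2,0,0,0],[-1,0,0,1,0,0,0],[-1,0,0,0,0,0,0],[-1,0,0,0,0,0,0],[-1,0,0,0,0,0,0],[-1,0,0,0,0,0,0]])

```text
time: 8.2
tool_pos: [495.7, -220.3, 61.1]
tcp_rot: [-180.0, 0.0, -180.0]
ft_force: [-3.0, 1.9, 8.5]
finger_gap: -0.3
grip_force: 4.3
```

apply_moves(steps=[[-1,0,0,-10,0,0,0],[-1,0,0,-25,0,0,0],[-1,0,0,-30,0,0,0],[-1,0,0,-25,0,0,0],[-1,6,35,0,0,0,0],[-1,6,40,0,0,0,0],[-1,6,40,0,0,0,0],[-1,6,40,0,0,0,0]])

```text
time: 9.0
tool_pos: [470.8, -63.8, 150.4]
tcp_rot: [180.0, 0.0, 180.0]
ft_force: [1.1, 1.0, -0.2]
finger_gap: 0.2
grip_force: 0.0
```

apply_moves(steps=[[-1,1,40,0,0,0,0],[-1,0,40,0,0,0,0],[-1,0,40,0,0,0,0],[-1,0,35,0,0,0,0],[-1,0,19,0,0,0,0],[-1,0,0,25,0,0,0],[-1,0,0,25,0,0,0],[-1,0,0,0,0,0,0]])

```text
time: 9.8
tool_pos: [467.3, 108.8, 96.8]
tcp_rot: [-180.0, -0.4, -180.0]
ft_force: [0.5, -0.5, -0.0]
finger_gap: 0.2
grip_force: 0.0
```

apply_moves(steps=[[-1,0,0,0,0,0,0],[-1,0,0,0,0,0,0],[-1,0,0,5,0,0,0],[-1,0,0,5,0,0,0],[-1,0,0,0,0,0,0],[-1,0,0,0,0,0,0],[-1,0,0,0,0,0,0],[-1,0,0,0,0,0,0]])

```text
time: 10.6
tool_pos: [470.4, 108.9, 90.5]
tcp_rot: [180.0, 0.0, -180.0]
ft_force: [0.8, -0.7, 0.5]
finger_gap: -0.3
grip_force: 0.0
```

Run:
```python
from bench import r
import cv2,numpy as np
c=r.snapshot("scene")["color"][165:265,180:390]
cv2.imwrite("pics/c3.png",cv2.resize(c,(798,380),interpolation=cv2.INTER_CUBIC))
```

```text
(no output)
```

View pics/c3.png

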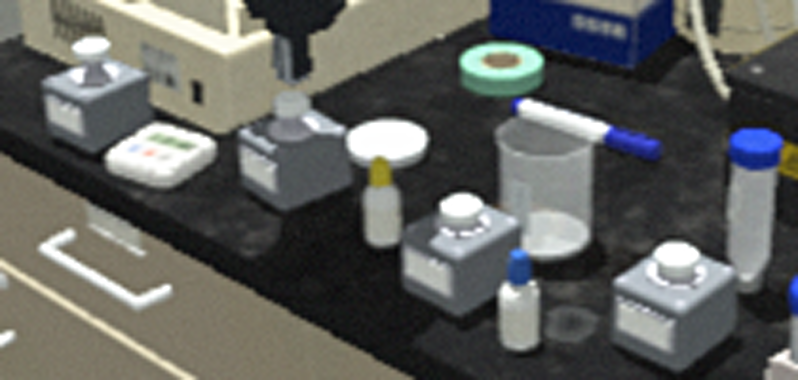

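The beaker (461,210) and tube (677,260) buttons are down, nothing has shifted, and the fingers are over the petri button at (291,100).

apply_moves(steps=[[-1,0,0,4,0,0,0],[-1,0,0,4,0,0,0],[-1,0,0,4,0,0,0],[-1,0,0,4,0,0,0],[-1,0,0,4,0,0,0],[-1,0,0,2,0,0,0],[-1,0,0,0,0,0,0],[-1,0,0,0,0,0,0]])

```text
time: 11.45
tool_pos: [470.2, 108.9, 68.3]
tcp_rot: [-180.0, -0.0, -180.0]
ft_force: [-1.2, 0.2, 1.2]
finger_gap: 0.2
grip_force: 0.6
```

apply_moves(steps=[[-1,0,0,3,0,0,0],[-1,0,0,2,0,0,0],[-1,0,0,2,0,0,0],[-1,0,0,0,0,0,0],[-1,0,0,0,0,0,0],[-1,0,0,0,0,0,0],[-1,0,0,0,0,0,0],[-1,0,0,0,0,0,0]])

```text
time: 12.25
tool_pos: [470.6, 108.9, 61.9]
tcp_rot: [180.0, 0.0, -180.0]
ft_force: [-2.6, 0.1, 7.3]
finger_gap: 0.4
grip_force: 3.7
```

apply_moves(steps=[[-1,0,0,-10,0,0,0],[-1,0,0,-25,0,0,0],[-1,0,0,-35,0,0,0],[-1,0,0,-35,0,0,0],[-1,0,0,-35,0,0,0],[-1,0,0,-20,0,0,0],[-1,0,0,0,0,0,0],[-1,0,0,0,0,0,0]])

```text
time: 13.05
tool_pos: [470.4, 108.9, 221.5]
tcp_rot: [180.0, 0.0, -180.0]
ft_force: [-0.4, 0.3, 0.6]
finger_gap: 0.1
grip_force: 0.0
```

Run:
```python
from bench import r
import cv2,numpy as np
c=r.snapshot("scene")["color"][165:265,180:390]
cv2.imwrite("pics/c4.png",cv2.resize(c,(798,380),interpolation=cv2.INTER_CUBIC))
```

```text
(no output)
```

View pics/c4.png

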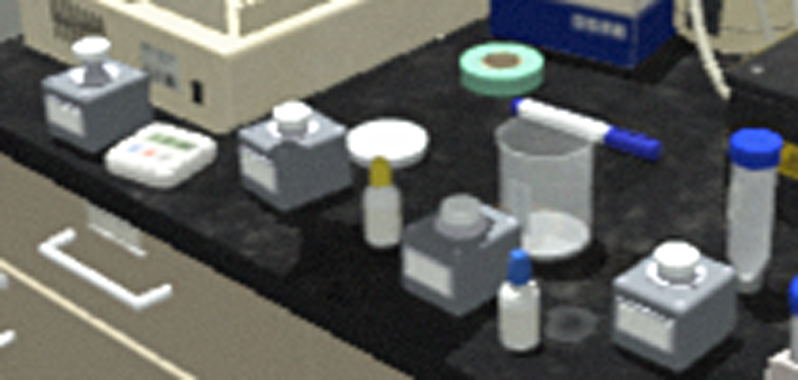

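The petri (291,117), beaker (461,212) and tube (677,260) buttons are down, the spare (91,48) is up, and nothing has moved.

```bash
python3 -c "
from bench import r
print(r.hand_in())"
```

```text
the job is handed in; nothing more can be done
None
```

I pressed the beaker, tube and petri buttons fully down in that order and handed the job in at about 13 s; the spare is still up and nothing visibly shifted in the last picture, but the hand-in returned no verdict.

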